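# Present a mini cake in the serving tongs

### The arm

A 6-joint arm with a two-finger parallel gripper is mounted at the origin on the work surface. World frame = base frame: x ahead of the robot, y to its left, z up, the work surface at z = 0. Lengths are in m, angles in rad, forces in N, time in s.
With the tool pointing down it reaches from about 0.3 to 0.875 m from the base axis. Payload 6.4 kg.
Tool frame: the origin (TCP) lies at the very end of the fingers, on their centre line; the grasp point (between the pads) lies 19 mm behind it; z points along the fingers, y is the line along which they close (so a half turn about z gives the same grasp; the last joint's range is limited). The gripper opens to 85 mm and grips with 20 to 120 N. Pads are 22 mm wide; open, the fingers measure 114 mm over their backs; the gripper's body (76 mm by 85 mm) begins 54 mm behind the grasp point. The pads swing forward as they close: fully open they stand 13 mm farther back than shut.
Start: joints at [0.927, 0.181, 1.607, -0, 1.354, -0.206], TCP at [0.244, 0.521, 0.191] pointing down, gripper open.
Joint ranges: [-2.99, 2.99], [-0.89, 2.07], [0.3, 2.58], [-1.14, 4.28], [0, 2.63], [-3.12, 3.12]. Speed limits (rad/s): [2.57, 2.57, 3.01, 3.14, 3.14, 3.14].

### API

Orientations are given as a unit quaternion [w, x, y, z].
In Python, from bench import get_obs, optics, workorder gives the robot as it stands.
- The arm moves only by the tool send_path, called after ">>>" as name([rows], argument=value, ...), one row to a line, values as JSON. Schema: {"type":"object","properties":{"moves":{"type":"array","items":{"type":"array","items":{"type":"number"},"minItems":7,"maxItems":7},"minItems":1,"maxItems":10},"only":{"type":"string"},"quiet":{"type":"boolean"},"lines":{"type":"string"}},"required":["moves"],"additionalProperties":false}. moves is a list of rows, 1 to 10 of them, each of 7 numbers: dx, dy, dz in units of 50 mm, then a rotation vector rx, ry, rz in units of 0.2 rad, then the opening from 0.0 (shut) to 1.0 (fully open); each row is the pose to reach, as a shift and turn from the pose commanded when the call began, along the tool's axes at that moment; what a row does not reach only later rows make up. A row lasts 1/8 s, in which the tool goes at most 0.0625 m and 0.188 rad, less where a joint would pass 70% of its speed; a pose out of reach is approached as far as the arm can. The fingers move at their own pace and stop on an object; the grip force is fixed at half the most. Time passes only in rows, so rows that do not move let the fingers close. The tool returns the time, the measured TCP pose, the force, the opening and the grip force at its end. only (a regular expression) keeps the lines of the reply that match it, lines (a string "A,B") keeps lines A to B, and quiet returns only ok. Input that does not fit is refused with a message, and nothing moves.
- get_obs(): the state, without advancing time (a new reading comes with each control period).
- optics.camera(name): name is "scene" or "top" or "wrist"; returns (picture, depth): 480x640x3 uint8, blue, green, red; 480x640 float32, m along the optical axis (not along the pixel's ray), 0 where there is no reading.
- optics.camera_params(name): a dict with "fovy" (degrees; the focal length in pixels is half the picture's height over the tangent of half this angle, whatever the lens; pixels are square), "cx", "cy" (the principal point, pixels), "view" (4x4, takes a point from world to camera coordinates). Camera axes: x right, y up, looking along -z (the intrinsics and any distortion apply to the point x, -y, -z); pixel columns grow to the right and rows downward; lengths in m; the calibration is good to about 2 mm. A picture is of the moment at which its call begins: read the wrist's pose just before it. camera_params takes no time and is no camera call; for the wrist camera it gives the pose at the moment of the call.
- workorder.hand_in(): hands the job in; it is judged then, once.
The state is a dict: "time_s": time; "q": joint angles; "dq": joint speeds; "joint_efforts": joint torques, N m; "eef_pos": TCP position; "eef_rot": TCP orientation; "wrist_force": force on the tool from outside, world axes, zero at the start; "torque": the same for the moment, N m; "opening": opening from 0.0 (shut) to 1.0 (fully open); "grasp_force": force on a finger pad.
Only numpy, scipy, OpenCV 4.12 (cv2) and the standard library are available. Lean on these libraries where they do the work, as an engineer would, in place of code of your own. Each camera call takes 0.05 s, during which the arm holds its last target. There are 200 camera calls.

### The job

Pick up the serving tongs from the counter, close them on the round mini cake on the serving board, and carry it in the tongs to the open favour box. Finish while holding: keep the cake still, upright and gripped in the tongs, over the middle of the box and well clear above its rim; do not let go of anything. The cake is touched only by the tongs, never by your fingers, and the other cakes, the box and everything else on the counter stay where they are.

Things in the scene. Friction and masses are not known exactly. Their poses are not given: they have to be found in the camera images.
- tongs: Steel spring tongs lying flat on the counter, 198 mm long, 22 mm high (arms are upright bands), 80 g. Origin: at their underside, midway between the two grey thumb pads; +x points to the tips, z up. Hinge 85 mm behind the origin, middle of the tip pads 95 mm ahead.
- tongs_pads (a point): Point midway between the thumb pads, 11 mm above the tongs' underside: pinch the pads here from above, across the tongs' y. Each pad is 34 mm long (x), 28 mm high. Width over the pads: 58 mm open, 46.6 mm when the tips touch the 38 mm cake, about 30 mm shut. Squeezed to 53 mm the tongs can be carried, still open.
- tongs_tips (a point): Point midway between the two tip pads, 11 mm above the tongs' underside. The tip pads are 30 mm long, 22 mm high; the gap between them is 62 mm open (72 mm over the outer faces), 51 mm when the thumb pads are squeezed to 53 mm.
- tongs_left (a joint): Closing angle of the left arm (the right mirrors it): 0 open, 0.067 rad closed on the round cake, 0.165 shut on nothing. Sprung open: about 5 N on each thumb pad starts to close the tongs, about 7 N brings them to the cake; of any further grip 0.47 presses on the cake (24 N on the pads is good).
- round_cake: The round mini cake: an upright brown cylinder with cream icing on top, 38 mm across, 32 mm high, about 30 g, firm. Stands on the serving board in one of three places. Origin: centre of its underside, z up.
- round_cake_mid (a point): Centre of the round cake, 16 mm above its underside.
- board: Fixed dark wooden serving board, 120 mm (own x) by 250 mm (own y), 20 mm high. Origin: centre of its underside. The three cakes stand in a row on it, along its own y, 85 mm apart, in any order.
- square_cake: Square mini cake, same brown and icing, 36 x 36 x 32 mm, on the board; leave it. Origin: centre of its underside.
- finger_cake: Finger-shaped mini cake, same brown and icing, 66 mm (along the board's x) x 26 x 32 mm, on the board; leave it. Origin: centre of its underside.
- favour_box: Open kraft favour box fixed to the counter, 100 x 100 mm, 50 mm high, walls 4 mm. Origin: centre of its underside.
- box_mouth (a point): Middle of the favour box's open mouth, at rim height (50 mm above the counter).
- ribbon_spool: Ribbon spool lying flat, 64 mm across, 28 mm high, with a 24 mm hole; bystander, leave it. Origin: centre of its underside.
- paper_cups: Stack of paper cups upside down, 74 mm across at the foot, 100 mm high; bystander, leave it. Origin: centre of its underside.
- candle: Short sage-green candle, 44 mm across, 28 mm high; bystander, leave it. Origin: centre of its underside.
- jar: Clear jar with wooden cap, 68 mm across, 110 mm high; bystander, leave it. Origin: centre of its underside.
- party_hat: Gold cone party hat, 70 mm across, 123 mm high; bystander, leave it. Origin: centre of its underside.
- napkins: Pack of napkins, 120 x 120 x 30 mm; bystander, leave it. Origin: centre of its underside.
- plates: Stack of party plates, 176 mm across, 30 mm high; bystander, leave it. Origin: centre of its underside.
There are look-alikes about, which are no part of the job. Leave any blue or purple look-alike of the round_cake alone. What is shaped like the tongs but pink is not meant.

How it is judged:
By the outcome, as a careful person would: the job done as asked, in the order asked, and still so for the second after the job is handed in, while the arm keeps its last pose, push and grip.
It also fails if it takes over 43 s, if anything falls off the work surface, if the arm or the gripper's body presses on something with over 40 N, if the wrist force passes 120 N, or if a joint passes its speed limit or range.

## Working session

There is one attempt and no reset: what is moved stays moved. The work goes in short steps, Python scripts to look and compute and a tool call to move; the robot and the scene stay as the last step left them, time stands still between calls to the robot, and variables do not carry over. Pictures are saved under pics/ and viewed, at most 10 in all, crops included, and the job is handed in when it is done.

```bash
ls; mkdir -p pics
```

Run:
```python
from bench import get_obs, optics
import cv2,numpy as np
print(get_obs())
for n in("top","scene"):
    p,d=optics.camera(n); cv2.imwrite(f"pics/{n}0.png",p); np.save(f"{n}_d.npy",d)
    print(n,optics.camera_params(n),(d==0).mean())
```

```text
pics
{'time_s': 0.0, 'q': array([ 9.26718917e-01,  1.81553512e-01,  1.60798014e+00,  1.28709668e-05,
        1.35384353e+00, -2.06283550e-01]), 'dq': array([ 0.00080883, -0.00149064, -0.00178336, -0.00061854, -0.00226449,
        0.00038892]), 'joint_efforts': array([-1.61327494e-03, -4.44878304e+01, -3.51324928e+01, -6.11023552e-04,
        9.18926817e-03, -3.69052501e-06]), 'eef_pos': array([0.24335686, 0.52027667, 0.19059069]), 'eef_rot': array([-3.73770506e-04,  2.17154278e-01,  9.76136888e-01, -8.10230781e-04]), 'wrist_force': array([-0.81290239, -0.93060352, -0.29891022]), 'torque': array([ 0.00790599, -0.01100301,  0.0415034 ]), 'grasp_force': 0.0, 'opening': 1.0000384558858844}
top {'fovy': 50.893599152069044, 'cx': 322.4801345613717, 'cy': 237.11979420427807, 'view': array([[ 0.00766267, -0.9997337 , -0.02176721,  0.01997806],
       [ 0.98685415,  0.00404624,  0.16156272, -0.5981191 ],
       [-0.16143162, -0.02271906,  0.98662236, -1.13381911],
       [ 0.        ,  0.        ,  0.        ,  1.        ]])} 0.004033203125
scene {'fovy': 42.44020892012436, 'cx': 326.3331593887771, 'cy': 231.805451602615, 'view': array([[ 0.39627728,  0.91805309, -0.01195178, -0.22873539],
       [-0.59290018,  0.26582107,  0.76013718,  0.30533824],
       [ 0.70102332, -0.29413888,  0.64965269, -2.00558066],
       [ 0.        ,  0.        ,  0.        ,  1.        ]])} 0.004365234375
```

View pics/top0.png

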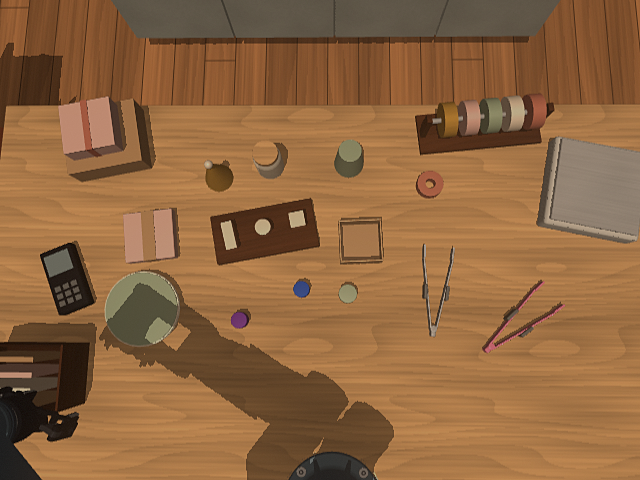

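View pics/scene0.png

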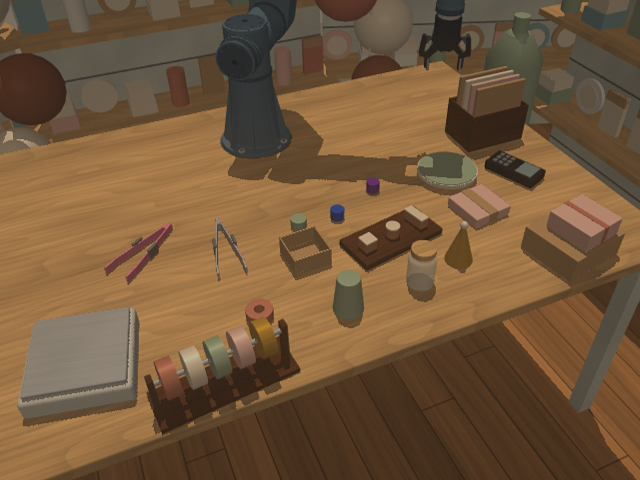

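The top view shows the round cake in the middle of the board at (262,227), with the box at (361,240). The steel tongs have their hinge at (432,333), pads near (425,292) and (447,293), and tips at (424,245) and (452,247). The pink tongs at about (525,315) are a look-alike.

Create h.py:
```python
import numpy as np,cv2
from bench import optics,get_obs
def K(c): return 240/np.tan(np.radians(c["fovy"])/2)
def ray(c,uv,z):
    uv=np.atleast_2d(np.float64(uv)); f=K(c); V=c["view"]; R=V[:3,:3]; o=-R.T@V[:3,3]
    d=np.c_[(uv[:,0]-c["cx"])/f,-(uv[:,1]-c["cy"])/f,-np.ones(len(uv))]@R
    return o+d*((z-o[2])/d[:,2])[:,None]
def cloud(c,d):
    v,u=np.mgrid[:480,:640]; f=K(c); V=c["view"]
    p=np.stack([(u-c["cx"])/f*d,-(v-c["cy"])/f*d,-d],-1)
    return (p-V[:3,3])@V[:3,:3]
```

Run:
```python
from h import *
c=optics.camera_params("top"); d=np.load("top_d.npy"); p=cv2.imread("pics/top0.png"); W=cloud(c,d)
hsv=cv2.cvtColor(p,cv2.COLOR_BGR2HSV)
# table z check
print("table z",np.median(W[360:380,430:500,2]))
# tongs: low saturation in ROI
roi=np.zeros((480,640),bool); roi[235:345,410:465]=1
m=roi&(hsv[...,1]<70)
v,u=np.nonzero(m); P=ray(c,np.c_[u,v],.022)[:,:2]
print("tongs n",m.sum(),"z",np.percentile(W[m][:,2],[10,50,90]))
(cx,cy),(w,h),a=cv2.minAreaRect(P.astype(np.float32)*1000);print("rect",cx,cy,w,h,a)
# hinge pixel: lowest; rows
for r in range(242,338,6):
    us=np.nonzero(m[r])[0]
    if len(us): print(r,us.min(),us.max(),ray(c,[[us.min()-.5,r],[us.max()+.5,r]],.022)[:,:2].round(4).tolist())
def cen(m,z,name):
    k,l,s,_=cv2.connectedComponentsWithStats(m.astype(np.uint8))
    for i in range(1,k):
        if s[i,4]>40:
            v,u=np.nonzero(l==i);P=ray(c,np.c_[u,v],z)[:,:2].astype(np.float32)*1000
            print(name,s[i].tolist(),[np.round(t,1) for t in cv2.minAreaRect(P)],"z",np.median(W[l==i][:,2]).round(4))
roi[:]=0; roi[200:265,210:320]=1
cen(roi&(hsv[...,2]>170)&(hsv[...,1]<110),.052,"cake")
cen(roi&(hsv[...,2]<110),.02,"board")
cen((W[...,2]>.035)&(W[...,2]<.06)&(np.arange(640)>330)&(np.arange(640)<390)&(np.arange(480)[:,None]>205)&(np.arange(480)[:,None]<270),.05,"box")
cen((W[...,2]>.012)&(np.abs(np.arange(640)-340)<65)&(np.abs(np.arange(480)[:,None]-290)<22),.025,"cand")
b=p[225:345,400:470];cv2.imwrite("pics/crop.png",cv2.resize(b,None,fx=5,fy=5,interpolation=cv2.INTER_CUBIC))
```

```text
table z 9.661083873963982e-05
tongs n 388 z [0.01339102 0.02256508 0.02801817]
rect 478.4456787109375 -237.33905029296875 71.64338684082031 211.51406860351562 81.1365737915039
248 424 454 [[0.5771, -0.2166], [0.5775, -0.2899]]
254 424 453 [[0.5627, -0.2162], [0.5631, -0.2871]]
260 424 452 [[0.5484, -0.2158], [0.5488, -0.2842]]
266 423 451 [[0.5341, -0.2131], [0.5345, -0.2814]]
272 425 450 [[0.5199, -0.2175], [0.5203, -0.2786]]
278 424 448 [[0.5057, -0.2148], [0.5061, -0.2734]]
284 425 447 [[0.4916, -0.2168], [0.4919, -0.2706]]
290 425 448 [[0.4776, -0.2164], [0.4779, -0.2725]]
296 425 448 [[0.4635, -0.2161], [0.4639, -0.2721]]
302 428 442 [[0.4496, -0.2227], [0.4499, -0.2576]]
308 428 441 [[0.4357, -0.2224], [0.436, -0.2549]]
314 429 439 [[0.4219, -0.2243], [0.4221, -0.2498]]
320 428 438 [[0.4081, -0.2217], [0.4083, -0.2471]]
326 430 437 [[0.3944, -0.2259], [0.3945, -0.2444]]
332 431 435 [[0.3807, -0.2279], [0.3808, -0.2394]]
cake [289, 211, 16, 17, 205] [array([641.2,  85.1]), array([34. , 34.6]), np.float64(11.9)] z 0.0529
cake [221, 221, 16, 29, 282] [array([602.1, 245.3]), array([63.5, 24.7]), np.float64(14.6)] z 0.0525
cake [255, 220, 15, 15, 180] [array([621.1, 166. ]), array([33.6, 33.1]), np.float64(1.4)] z 0.0524
board [210, 200, 110, 65, 4361] [array([617.1, 163.9]), array([121.3, 252.9]), np.float64(10.7)] z 0.0203
box [339, 219, 44, 45, 368] [array([589.7, -64.9]), array([101.7, 100. ]), np.float64(2.5)] z 0.0492
cand [293, 281, 17, 17, 214] [array([477.9,  73.7]), array([36.8, 36.5]), np.float64(45.6)] z 0.0325
cand [339, 285, 18, 19, 274] [array([466.9, -35.7]), array([42.1, 39.9]), np.float64(0.1)] z 0.0279
```

View pics/crop.png

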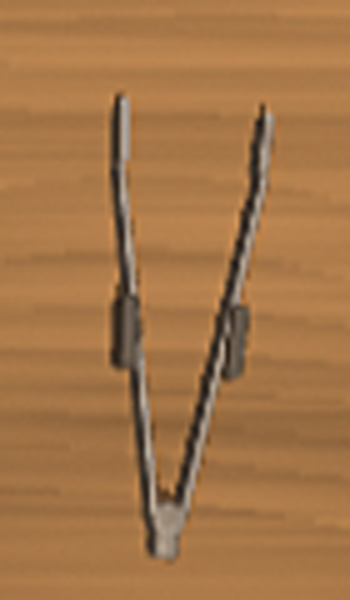

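The crop confirms the tongs: pads at crop (124,331) and (236,341), tips ending at about (120,96) and (264,105), hinge end at (162,557). That puts the pad midpoint near world (0.475,-0.244) with yaw about -0.08. The board is at (0.617,0.164), the round cake at (0.621,0.166) with top z 0.052, and the box at (0.590,-0.065). All of these match the given sizes.

The rows are not in the units I measure in: shifts go in units of 50 mm and turns go in units of 0.2 rad. I convert before sending: -0.593 m is -11.86, -0.533 m is -10.66, -0.356 rad is -1.78.

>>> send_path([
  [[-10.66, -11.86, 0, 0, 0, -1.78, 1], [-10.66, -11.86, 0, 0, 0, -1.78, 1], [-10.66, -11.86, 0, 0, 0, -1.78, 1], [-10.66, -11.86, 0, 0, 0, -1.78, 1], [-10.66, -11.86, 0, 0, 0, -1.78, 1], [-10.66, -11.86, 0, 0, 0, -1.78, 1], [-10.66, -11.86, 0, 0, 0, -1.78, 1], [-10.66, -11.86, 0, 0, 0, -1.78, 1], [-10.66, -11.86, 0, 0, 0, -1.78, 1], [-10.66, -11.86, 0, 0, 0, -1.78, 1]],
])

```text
refused: moves[0]: the value is too long (schema: maxItems 7). Nothing was moved.
```

The error is about the shape of the input: a list of rows, each a list of 7 numbers. Fixing that and sending the same move.

>>> send_path([
  [-10.66, -11.86, 0, 0, 0, -1.78, 1],
  [-10.66, -11.86, 0, 0, 0, -1.78, 1],
  [-10.66, -11.86, 0, 0, 0, -1.78, 1],
  [-10.66, -11.86, 0, 0, 0, -1.78, 1],
  [-10.66, -11.86, 0, 0, 0, -1.78, 1],
  [-10.66, -11.86, 0, 0, 0, -1.78, 1],
  [-10.66, -11.86, 0, 0, 0, -1.78, 1],
  [-10.66, -11.86, 0, 0, 0, -1.78, 1],
  [-10.66, -11.86, 0, 0, 0, -1.78, 1],
  [-10.66, -11.86, 0, 0, 0, -1.78, 1],
])

```text
time_s: 1.35
eef_pos: [0.424, -0.0753, 0.1915]
eef_rot: [0.0, 0.041, 0.999, 0.0]
wrist_force: [1.2, 1.4, 0.6]
opening: 0.999
grasp_force: 0.0
```

>>> send_path([
  [-1.3, -3.1, 0, 0, 0, 0, 1],
  [-1.3, -3.1, 0, 0, 0, 0, 1],
  [-1.3, -3.1, 0, 0, 0, 0, 1],
  [-1.3, -3.1, 0, 0, 0, 0, 1],
  [-1.3, -3.1, 0, 0, 0, 0, 1],
])

```text
time_s: 1.98
eef_pos: [0.4755, -0.2322, 0.1908]
eef_rot: [-0.001, 0.041, 0.999, 0.001]
wrist_force: [-0.8, -0.7, -0.7]
opening: 1.0
grasp_force: 0.0
```

Run:
```python
from h import *
print(get_obs()["eef_pos"])
c=optics.camera_params("wrist");p,d=optics.camera("wrist");cv2.imwrite("pics/w1.png",p);W=cloud(c,d);np.savez("w1.npz",W=W,d=d)
import pickle;pickle.dump(c,open("w1.pkl","wb"))
```

```text
[ 0.47545094 -0.23221015  0.19083943]
```

View pics/w1.png

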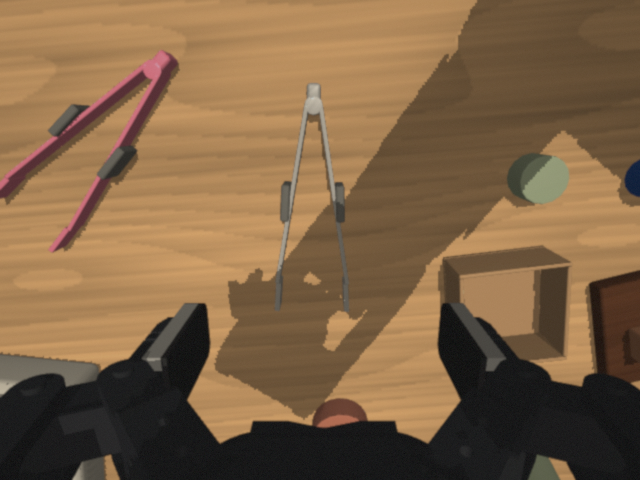

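The wrist view shows the tongs nearly vertical in the image: hinge screw at (314,104), pads at about (287,202) and (340,202), tips at about (279,295) and (346,295). I'll measure these next.

Run:
```python
from h import *
import pickle
c=pickle.load(open("w1.pkl","rb"));W=np.load("w1.npz")["W"]
h=W[...,2]
roi=np.zeros(h.shape,bool);roi[75:315,265:362]=1
m=roi&(h>.012)&(h<.04)
P=W[m];print(m.sum(),np.percentile(h[m],[5,50,90,99]))
for n,s in(("padL",np.s_[175:225,265:300]),("padR",np.s_[175:225,328:362]),("hinge",np.s_[80:116,300:330]),("tipL",np.s_[270:312,265:300]),("tipR",np.s_[270:312,328:362])):
    q=np.zeros_like(m);q[s]=1
    lo=.0245 if "pad" in n else .016
    k=m&q&(h>lo);Q=W[k]
    if k.sum()<5: print(n,k.sum());continue
    v,u=np.nonzero(k)
    r=cv2.minAreaRect(Q[:,:2].astype(np.float32)*1000)
    print(n,k.sum(),[np.round(t,1) for t in r],"z",np.median(Q[:,2]).round(4),"uv",u.min(),u.max(),v.min(),v.max())
for uv,z in(((314,104),.022),((287,202),.028),((340,202),.028),((279,310),.022),((346,305),.022)): print(uv,ray(c,uv,z).round(4))
```

```text
2973 [0.01963653 0.02210501 0.02774175 0.02907478]
padL 323 [array([ 469.8, -267.1]), array([ 8.1, 33.3]), np.float64(80.5)] z 0.0277 uv 280 289 185 221
padR 324 [array([ 474.8, -217.1]), array([ 7.4, 34.1]), np.float64(85.9)] z 0.0277 uv 336 344 185 222
hinge 518 [array([ 383.2, -233.6]), array([17.2, 26.1]), np.float64(85.3)] z 0.0218 uv 303 323 83 115
tipL 211 [array([ 556.5, -283.8]), array([ 5.6, 43.3]), np.float64(83.0)] z 0.0218 uv 275 281 270 310
tipR 207 [array([ 562.8, -217.7]), array([ 5. , 44.1]), np.float64(86.4)] z 0.0218 uv 343 348 270 311
(314, 104) [[ 0.3873 -0.233   0.022 ]]
(287, 202) [[ 0.4687 -0.2645  0.028 ]]
(340, 202) [[ 0.4727 -0.217   0.028 ]]
(279, 310) [[ 0.5776 -0.285   0.022 ]]
(346, 305) [[ 0.5777 -0.2182  0.022 ]]
```

Run:
```python
import numpy as np
W=np.load("w1.npz")["W"]
for s in (np.s_[300:345,180:215],np.s_[300:345,435:470]):
    Q=W[s].reshape(-1,3);Q=Q[(Q[:,2]>.1)&(Q[:,2]<.4)];print(len(Q),Q[:,2].min(),np.percentile(Q[:,2],2),Q[np.argmin(Q[:,2])],Q[:,1].min(),Q[:,1].max())
```

```text
1187 0.2429905954145653 0.24448973135459995 [ 0.47475013 -0.2755441   0.2429906 ] -0.2809103267530054 -0.2267023601972384
1257 0.24300609339033777 0.24468090080260663 [ 0.47733941 -0.18949134  0.24300609] -0.2267023601972384 -0.1822327629173081
```

>>> send_path([
  [0.048, -0.202, 1.2, 0, 0, 0.09, 1],
  [0.048, -0.202, 2.4, 0, 0, 0.09, 1],
  [0.048, -0.202, 3.2, 0, 0, 0.09, 1],
  [0.048, -0.202, 3.2, 0, 0, 0.09, 0.8],
  [0.048, -0.202, 3.2, 0, 0, 0.09, 0.8],
])

```text
time_s: 2.65
eef_pos: [0.474, -0.243, 0.0334]
eef_rot: [0.001, 0.049, 0.999, -0.001]
wrist_force: [0.3, -0.4, 0.1]
opening: 0.8
grasp_force: 0.0
```

Run:
```python
from h import *
c=optics.camera_params("wrist");V=c["view"];R=V[:3,:3];print("cam",-R.T@V[:3,3],"look",-R[2],get_obs()["eef_pos"])
p,d=optics.camera("wrist");cv2.imwrite("pics/w2.png",p);W=cloud(c,d)
for s in (np.s_[290:345,140:315],np.s_[290:345,325:500]):
    Q=W[s].reshape(-1,3);Q=Q[(Q[:,2]>.04)&(Q[:,2]<.2)];print(len(Q),Q[np.argmin(Q[:,2])])
```

```text
cam [ 0.40125867 -0.23572539  0.21563978] look [ 0.28423792 -0.02945018 -0.95830136] [ 0.47400037 -0.24295941  0.03344081]
2290 [ 0.47754414 -0.27801377  0.07985813]
2293 [ 0.48516426 -0.20966516  0.07992046]
```

View pics/w2.png

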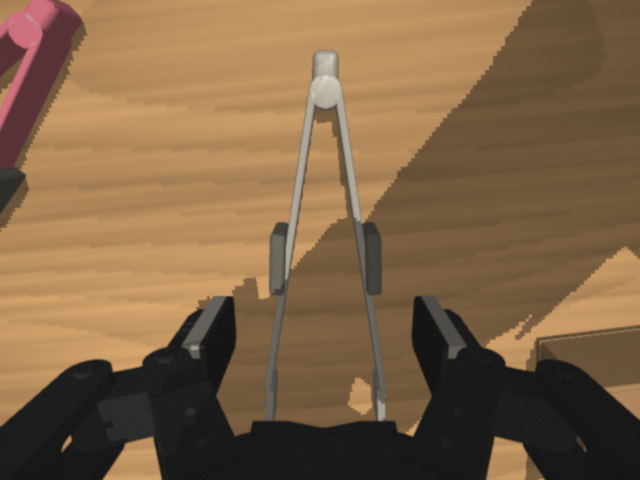

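The view shows the fingers centred on either side of the pads: tongs pads at (278,258) and (373,258), fingertips at about (232,298) and (415,298). I'll descend partway and check the fingertip height again.

Converted, 0.027 m is 0.54, 0.014 m is 0.28.

>>> send_path([
  [0, 0, 0.28, 0, 0, 0, 0.8],
  [0, 0, 0.54, 0, 0, 0, 0.8],
  [0, 0, 0.54, 0, 0, 0, 0.8],
])

```text
time_s: 3.08
eef_pos: [0.4718, -0.242, 0.0031]
eef_rot: [-0.001, 0.05, 0.999, 0.001]
wrist_force: [-0.1, -0.2, -0.7]
opening: 0.798
grasp_force: 0.0
```

Run:
```python
from h import *
c=optics.camera_params("wrist");print("f",K(c),c["cx"],c["cy"],get_obs()["eef_pos"])
V=c["view"]
def proj(P):
    q=V[:3,:3]@P+V[:3,3];return (c["cx"]+K(c)*q[0]/-q[2],c["cy"]-K(c)*q[1]/-q[2],-q[2])
e=get_obs()["eef_pos"];print("tcp px",proj(e))
p,d=optics.camera("wrist");cv2.imwrite("pics/w3.png",p);W=cloud(c,d)
for col in(222,230):
  for r in range(285,350,8): print(col,r,d[r,col].round(4),W[r,col].round(4))
```

```text
f 389.59854390531336 323.4540471494723 237.389499236768 [ 0.47175812 -0.24201873  0.00313868]
tcp px (np.float64(323.91430589923283), np.float64(273.26320763854693), np.float64(0.19548618070629725))
222 285 0.2017 [ 0.4745 -0.2953 -0.001 ]
222 293 0.2011 [ 0.4783 -0.2955  0.0007]
222 301 0.1386 [ 0.4566 -0.2771  0.0589]
222 309 0.1339 [ 0.4573 -0.2759  0.064 ]
222 317 0.1313 [ 0.4588 -0.2754  0.0671]
222 325 0.1303 [ 0.4608 -0.2754  0.0688]
222 333 0.1314 [ 0.464  -0.276   0.0685]
222 341 0.1313 [ 0.4665 -0.2762  0.0694]
222 349 0.0 [ 0.3998 -0.2353  0.1856]
230 285 0.2011 [ 0.4747 -0.291  -0.0005]
230 293 0.2035 [ 0.4796 -0.2921 -0.0015]
230 301 0.1415 [ 0.4581 -0.2751  0.0563]
230 309 0.1421 [ 0.4611 -0.2755  0.0566]
230 317 0.1413 [ 0.4635 -0.2756  0.0581]
230 325 0.1431 [ 0.4671 -0.2764  0.0573]
230 333 0.1424 [ 0.4696 -0.2765  0.0588]
230 341 0.142 [ 0.4722 -0.2766  0.0599]
230 349 0.1439 [ 0.476  -0.2775  0.0591]
```

View pics/w3.png

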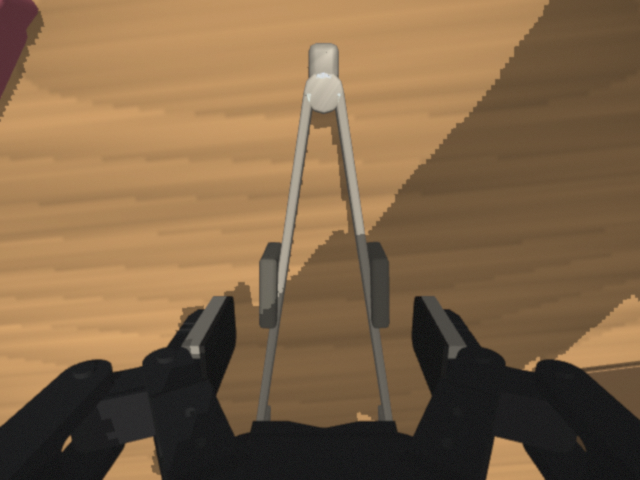

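Run:
```python
from h import *
c=optics.camera_params("scene");p,d=optics.camera("scene");W=cloud(c,d)
cv2.imwrite("pics/s2.png",cv2.resize(p[120:300,150:330],None,fx=3.3,fy=3.3,interpolation=cv2.INTER_CUBIC))
x,y,z=W[...,0],W[...,1],W[...,2]
m=(abs(x-.472)<.03)&(abs(y+.242)<.075)&(z>.006)&(z<.2)
for lo in np.arange(.005,.13,.01):
    k=m&(z>=lo)&(z<lo+.01)
    if k.sum(): print(round(lo,3),k.sum(),"y",np.percentile(y[k],[0,25,75,100]).round(3),"x",np.percentile(x[k],[0,50,100]).round(3))
```

```text
0.005 36 y [-0.314 -0.263 -0.225 -0.221] x [0.443 0.474 0.501]
0.015 70 y [-0.273 -0.266 -0.222 -0.215] x [0.445 0.478 0.502]
0.025 52 y [-0.272 -0.266 -0.218 -0.213] x [0.443 0.478 0.495]
0.045 7 y [-0.283 -0.28  -0.207 -0.205] x [0.474 0.48  0.489]
0.055 27 y [-0.29  -0.283 -0.204 -0.197] x [0.468 0.48  0.493]
0.065 43 y [-0.291 -0.284 -0.204 -0.197] x [0.467 0.482 0.492]
0.075 32 y [-0.29  -0.283 -0.206 -0.197] x [0.473 0.481 0.49 ]
0.085 32 y [-0.304 -0.286 -0.204 -0.195] x [0.474 0.483 0.491]
0.095 114 y [-0.309 -0.288 -0.196 -0.179] x [0.458 0.48  0.496]
0.105 108 y [-0.31  -0.283 -0.192 -0.178] x [0.458 0.482 0.496]
0.115 136 y [-0.311 -0.277 -0.216 -0.178] x [0.455 0.484 0.498]
0.125 113 y [-0.31  -0.265 -0.22  -0.176] x [0.474 0.487 0.5  ]
```

View pics/s2.png

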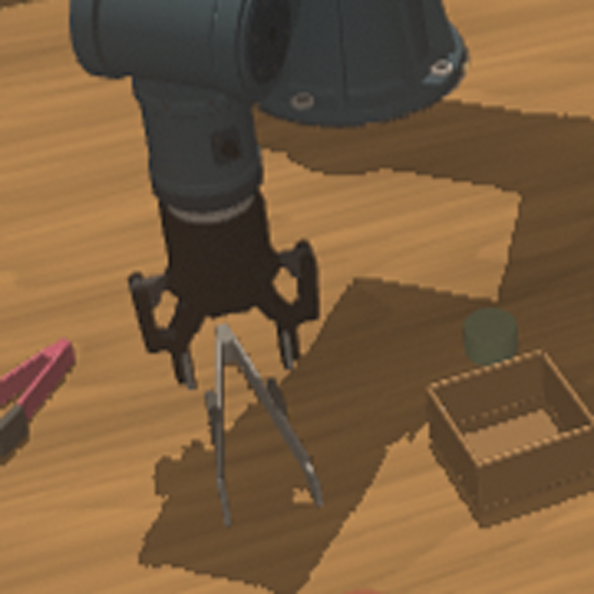

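The scene crop settles it. The real fingertips, at crop (190,385) and (290,365), stand about 50 mm above the counter although the reported TCP z is 3 mm. I'll go down by measured fingertip height and watch the force.

Converted, 0.034 m is 0.68, 0.02 m is 0.4.

>>> send_path([
  [0, 0, 0.4, 0, 0, 0, 0.75],
  [0, 0, 0.68, 0, 0, 0, 0.75],
  [0, 0, 0.68, 0, 0, 0, 0.75],
])

```text
time_s: 3.55
eef_pos: [0.4719, -0.2421, -0.0306]
eef_rot: [-0.001, 0.05, 0.999, 0.001]
wrist_force: [-1.0, -0.5, 0.1]
opening: 0.745
grasp_force: 0.0
```

Create tip.py:
```python
from h import *
o=get_obs();e=o["eef_pos"];c=optics.camera_params("wrist");p,d=optics.camera("wrist");W=cloud(c,d)
cw=optics.camera_params("scene");ps,ds=optics.camera("scene");S=cloud(cw,ds)
print(e.round(4),o["wrist_force"].round(1),o["opening"],o["grasp_force"])
# finger edge: near depth in lower half rows 290-345
for s in (np.s_[285:345,150:318],np.s_[285:345,330:500]):
    dd=d[s];Q=W[s][(dd>.1)&(dd<.152)];print("wrist tip z pct",np.percentile(Q[:,2],[1,5,20]).round(4))
x,y,z=S[...,0],S[...,1],S[...,2]
for a in(-1,1):
    m=(abs(x-e[0]-.009)<.012)&(abs((y-e[1])*a-.041)<.008)&(z>.004)&(z<.1);print("scene",m.sum(),np.sort(z[m])[:6].round(4))
```

```bash
python3 tip.py
```

```text
[ 0.4719 -0.2421 -0.0306] [-1.  -0.5  0.1] 0.7454819843216945 0.0
wrist tip z pct [0.0169 0.0203 0.0226]
wrist tip z pct [0.0168 0.0204 0.0227]
scene 116 [0.0041 0.0049 0.0057 0.0097 0.0198 0.0216]
scene 85 [0.0178 0.0201 0.0218 0.0241 0.0247 0.0247]
```

>>> send_path([
  [0, 0, 0.2, 0, 0, 0, 0.72],
  [0, 0, 0.2, 0, 0, 0, 0.66],
  [0, 0, 0.2, 0, 0, 0, 0.62],
  [0, 0, 0.2, 0, 0, 0, 0.62],
  [0, 0, 0.2, 0, 0, 0, 0.62],
])

```text
time_s: 4.28
eef_pos: [0.4731, -0.243, -0.0392]
eef_rot: [0.0, 0.05, 0.999, -0.0]
wrist_force: [-0.2, -0.4, 1.9]
opening: 0.623
grasp_force: 5.5
```

```bash
python3 tip.py
```

```text
[ 0.4731 -0.243  -0.0392] [-0.2 -0.4  1.9] 0.6226834633892304 5.515563637018204
wrist tip z pct [0.0094 0.0145 0.0214]
wrist tip z pct [0.0095 0.0142 0.0214]
scene 87 [0.0042 0.0062 0.0075 0.0108 0.0117 0.013 ]
scene 82 [0.0042 0.0095 0.0144 0.0153 0.0153 0.017 ]
```

Converted, -0.12 m is -2.4, -0.1 m is -2.

>>> send_path([
  [0, 0, -0.4, 0, 0, 0, 0.62],
  [0, 0, -1.2, 0, 0, 0, 0.62],
  [0, 0, -2, 0, 0, 0, 0.62],
  [0, 0, -2.4, 0, 0, 0, 0.62],
  [0, 0, -2.4, 0, 0, 0, 0.62],
])

```text
time_s: 5.0
eef_pos: [0.4736, -0.2434, 0.0818]
eef_rot: [0.001, 0.05, 0.999, -0.001]
wrist_force: [-1.2, -0.0, -0.7]
opening: 0.618
grasp_force: 5.2
```

Run:
```python
from h import *
p,d=optics.camera("top");c=optics.camera_params("top");W=cloud(c,d);hsv=cv2.cvtColor(p,cv2.COLOR_BGR2HSV)
e=get_obs()["eef_pos"];R=np.array([[np.cos(-.1),np.sin(-.1)],[-np.sin(-.1),np.cos(-.1)]])
L=(W[...,:2]-e[:2])@R.T;z=W[...,2]
for a,b in((.03,.06),(.06,.09),(.09,.115)):
  for s in(1,-1):
    m=(L[...,0]>a)&(L[...,0]<b)&(L[...,1]*s>0)&(L[...,1]*s<.06)&(z>.03)&(z<.25)
    if m.sum(): print(a,s,m.sum(),"x",L[m][:,0].max().round(4),"y",np.median(L[m][:,1]).round(4),"ztop",np.percentile(z[m],[50,90]).round(4))
print(e)
```

```text
0.03 1 54 x 0.0599 y 0.0239 ztop [0.1406 0.1452]
0.06 1 52 x 0.09 y 0.0276 ztop [0.1411 0.1454]
0.09 1 39 x 0.109 y 0.0286 ztop [0.1427 0.1468]
0.09 -1 9 x 0.1088 y -0.0276 ztop [0.1394 0.1443]
[ 0.47269594 -0.24273367  0.08039293]
```

Converted, 0.39 m is 7.8, -0.017 m is -0.34, -0.337 rad is -1.685.

>>> send_path([
  [-0.04, 1, 0, 0, 0, -0.2, 0.62],
  [-0.08, 2, 0, 0, 0, -0.4, 0.62],
  [-0.14, 3, 0, 0, 0, -0.65, 0.62],
  [-0.18, 4, 0, 0, 0, -0.85, 0.62],
  [-0.22, 5, 0, 0, 0, -1.05, 0.62],
  [-0.26, 6, 0, 0, 0, -1.25, 0.62],
  [-0.3, 7, 0, 0, 0, -1.5, 0.62],
  [-0.34, 7.6, 0, 0, 0, -1.685, 0.62],
  [-0.34, 7.8, 0, 0, 0, -1.685, 0.62],
  [-0.34, 7.8, 0, 0, 0, -1.685, 0.62],
])

```text
time_s: 6.3
eef_pos: [0.5275, 0.1435, 0.0791]
eef_rot: [-0.001, -0.119, 0.993, -0.0]
wrist_force: [-0.5, 0.0, -0.7]
opening: 0.623
grasp_force: 5.2
```

Create loc.py:
```python
from h import *
import sys
yaw=float(sys.argv[1]);lo=float(sys.argv[2]);n=sys.argv[3]
p,d=optics.camera("top");c=optics.camera_params("top");W=cloud(c,d);cv2.imwrite(f"pics/{n}.png",cv2.resize(p[180:290,200:400],None,fx=4,fy=4,interpolation=cv2.INTER_CUBIC))
o=get_obs();e=o["eef_pos"];cs,sn=np.cos(yaw),np.sin(yaw)
L=(W[...,:2]-e[:2])@np.array([[cs,-sn],[sn,cs]]);z=W[...,2]
print("cake in tongs frame",(np.array([.621,.166])-e[:2])@np.array([[cs,-sn],[sn,cs]]))
for a,b in((.03,.06),(.06,.08),(.08,.115)):
  for s in(1,-1):
    m=(L[...,0]>a)&(L[...,0]<b)&(L[...,1]*s>0.015)&(L[...,1]*s<.045)&(z>lo)&(z<.25)
    if m.sum(): print(a,s,m.sum(),"x",L[m][:,0].max().round(4),"y",np.percentile(L[m][:,1],[10,50,90]).round(4),"ztop",np.percentile(z[m],[50,90]).round(4))
print(e,o["eef_rot"],o["opening"],o["grasp_force"])
```

```bash
python3 loc.py .237 .09 t2
```

```text
cake in tongs frame [0.09608096 0.00060548]
[0.52774698 0.14285284 0.07942794] [-1.04819606e-03 -1.18122797e-01  9.92998432e-01 -1.40142549e-04] 0.6173302657916929 5.240370333194733
```

View pics/t2.png

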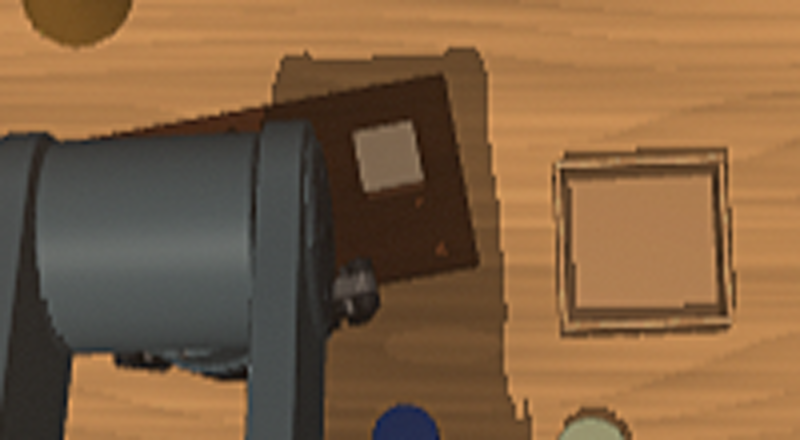

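The arm hides the cake and tongs in this top view; only the square cake at (388,155) and the box at (645,242) show. I'll measure the tongs tips from the scene camera instead.

Create loc2.py:
```python
from h import *
import sys
yaw=float(sys.argv[1]);up=float(sys.argv[2]);n=sys.argv[3]
p,d=optics.camera("scene");c=optics.camera_params("scene");W=cloud(c,d);cv2.imwrite(f"pics/{n}.png",cv2.resize(p[120:320,250:500],None,fx=3,fy=3,interpolation=cv2.INTER_CUBIC))
o=get_obs();e=o["eef_pos"];cs,sn=np.cos(yaw),np.sin(yaw);M=np.array([[cs,-sn],[sn,cs]])
L=(W[...,:2]-e[:2])@M;z=W[...,2];u=e[2]+.04
print("eef",e.round(4),"underside",u.round(4),"open",o["opening"],o["grasp_force"],o["wrist_force"].round(1))
for s in(1,-1):
    m=(L[...,0]>.08)&(L[...,0]<.125)&(L[...,1]*s>0.012)&(L[...,1]*s<.05)&(z>max(u-.01,.02))&(z<u+.035)
    if m.sum(): print("tip",s,m.sum(),"x",np.percentile(L[m][:,0],[5,50,95]).round(4),"y",np.percentile(L[m][:,1],[5,50,95]).round(4),"z",np.percentile(z[m],[5,95]).round(4))
# cake icing, at given top height
hsv=cv2.cvtColor(p,cv2.COLOR_BGR2HSV)
C=np.array([.095,0]);m=(np.hypot(*(L-C).transpose(2,0,1))<.03)&(abs(z-up)<.004)
if m.sum():
    r=cv2.minEnclosingCircle(L[m].astype(np.float32)*1000);print("icing",m.sum(),"bbox",L[m].min(0).round(4),L[m].max(0).round(4),"circ",r,"z",np.median(z[m]).round(4))
```

```bash
python3 loc2.py .237 .052 s3
```

```text
eef [0.528  0.1425 0.0798] underside 0.1198 open 0.6244309491264397 5.240777134895325 [-0.   0.1 -0.8]
tip 1 82 x [0.0827 0.0986 0.1113] y [0.0215 0.0251 0.0293] z [0.1202 0.1422]
tip -1 79 x [0.0824 0.0974 0.1108] y [-0.0347 -0.0312 -0.0275] z [0.1197 0.1412]
icing 110 bbox [ 0.0805 -0.0196] [0.1202 0.0183] circ ((99.8739013671875, -0.16077254712581635), 20.85723304748535) z 0.0515
```

View pics/s3.png

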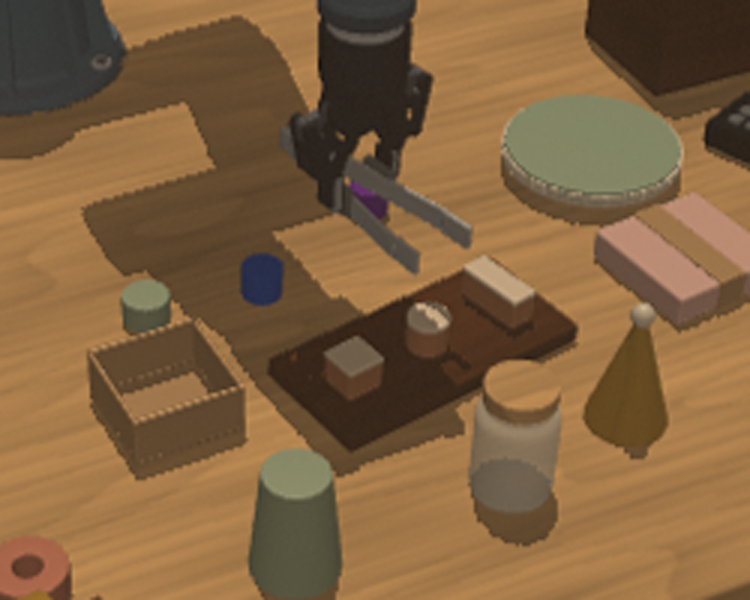

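The scene view shows the open tips at crop (418,262) and (465,238), lined up with the round cake at (428,330) and clear of its neighbours. In numbers the tips are centred on the cake to about 1 mm. I'll descend over it.

Converted, -0.002 m is -0.04, 0.093 m is 1.86.

>>> send_path([
  [-0.04, 0, 0.6, 0, 0, 0, 0.62],
  [-0.04, 0, 1.2, 0, 0, 0, 0.62],
  [-0.04, 0, 1.5, 0, 0, 0, 0.62],
  [-0.04, 0, 1.7, 0, 0, 0, 0.62],
  [-0.04, 0, 1.86, 0, 0, 0, 0.62],
  [-0.04, 0, 1.86, 0, 0, 0, 0.62],
])

```text
time_s: 7.15
eef_pos: [0.5306, 0.1439, -0.0125]
eef_rot: [-0.0, -0.118, 0.993, -0.0]
wrist_force: [-0.1, 0.8, -1.0]
opening: 0.62
grasp_force: 5.2
```

```bash
python3 loc2.py .237 .052 s4
```

```text
eef [ 0.5309  0.144  -0.0121] underside 0.0279 open 0.6261394737484136 5.240677669644356 [-0.2 -0.  -0.7]
tip 1 96 x [0.0838 0.1062 0.1208] y [0.0132 0.0254 0.0424] z [0.0207 0.0518]
tip -1 191 x [0.0842 0.1023 0.119 ] y [-0.0457 -0.0289 -0.0137] z [0.0205 0.0529]
icing 128 bbox [ 0.0775 -0.0223] [0.1178 0.0282] circ ((96.04088592529297, 3.687934398651123), 26.70047378540039) z 0.0514
```

>>> send_path([
  [0, 0, 0.02, 0, 0, 0, 0.59],
  [0, 0, 0.02, 0, 0, 0, 0.57],
  [0, 0, 0.02, 0, 0, 0, 0.555],
  [0, 0, 0.02, 0, 0, 0, 0.545],
  [0, 0, 0.02, 0, 0, 0, 0.535],
  [0, 0, 0.02, 0, 0, 0, 0.53],
  [0, 0, 0.02, 0, 0, 0, 0.53],
])

```text
time_s: 8.07
eef_pos: [0.5307, 0.144, -0.0134]
eef_rot: [0.0, -0.118, 0.993, -0.0]
wrist_force: [-1.4, 0.5, 1.1]
opening: 0.531
grasp_force: 30.0
```

>>> send_path([
  [0, 0, 0, 0, 0, 0, 0.53],
  [0, 0, -0.2, 0, 0, 0, 0.53],
  [0, 0, -0.6, 0, 0, 0, 0.53],
  [0, 0, -1.2, 0, 0, 0, 0.53],
  [0, 0, -1.8, 0, 0, 0, 0.53],
  [0, 0, -2.2, 0, 0, 0, 0.53],
  [0, 0, -2.4, 0, 0, 0, 0.53],
  [0, 0, -2.4, 0, 0, 0, 0.53],
])

```text
time_s: 9.07
eef_pos: [0.5309, 0.144, 0.1071]
eef_rot: [0.001, -0.118, 0.993, -0.0]
wrist_force: [-0.0, 0.7, -1.4]
opening: 0.539
grasp_force: 30.0
```

```bash
python3 loc2.py .237 .1715 s5
```

```text
eef [0.5302 0.144  0.1062] underside 0.1462 open 0.5346145922329314 30.016799569129944 [-0.7  0.3 -2.3]
tip 1 43 x [0.0856 0.1065 0.1144] y [0.0125 0.0181 0.0235] z [0.1468 0.1725]
tip -1 135 x [0.0832 0.1005 0.1121] y [-0.0275 -0.0227 -0.0138] z [0.1464 0.1725]
icing 133 bbox [ 0.076  -0.0264] [0.1174 0.0192] circ ((92.76107788085938, -4.21683931350708), 25.877422332763672) z 0.1717
```

The rows are not in the units I measure in: shifts go in units of 50 mm and turns go in units of 0.2 rad. I convert before sending: -0.217 m is -4.34, 0.0865 m is 1.73.

>>> send_path([
  [0.1, -0.24, 0, 0, 0, 0, 0.53],
  [0.28, -0.7, 0, 0, 0, 0, 0.53],
  [0.52, -1.32, 0, 0, 0, 0, 0.53],
  [0.78, -1.94, 0, 0, 0, 0, 0.53],
  [1.04, -2.6, 0, 0, 0, 0, 0.53],
  [1.28, -3.2, 0, 0, 0, 0, 0.53],
  [1.5, -3.74, 0, 0, 0, 0, 0.53],
  [1.64, -4.12, 0, 0, 0, 0, 0.53],
  [1.73, -4.34, 0, 0, 0, 0, 0.53],
  [1.73, -4.34, 0, 0, 0, 0, 0.53],
])

```text
time_s: 10.38
eef_pos: [0.4969, -0.0879, 0.106]
eef_rot: [-0.0, -0.118, 0.993, 0.0]
wrist_force: [-0.4, 0.1, -1.0]
opening: 0.535
grasp_force: 30.0
```

```bash
python3 loc2.py .237 .1715 s6
```

Run:
```python
from h import *
for n in("top","scene"):
    p,d=optics.camera(n);c=optics.camera_params(n);W=cloud(c,d)
    m=(abs(W[...,0]-.59)<.05)&(abs(W[...,1]+.065)<.05)&(W[...,2]>.165)&(W[...,2]<.18)
    hsv=cv2.cvtColor(p,cv2.COLOR_BGR2HSV);i=m&(hsv[...,2]>120)&(hsv[...,1]>25)
    for k in(m,i):
        if k.sum()>5: print(n,k.sum(),W[k].min(0).round(4),W[k].max(0).round(4),W[k].mean(0).round(4))
```

```text
eef [ 0.4971 -0.0872  0.1061] underside 0.1461 open 0.5359382612118803 30.039124488830566 [ 0.8 -0.6 -0.7]
tip 1 45 x [0.0828 0.1034 0.1123] y [0.0134 0.0177 0.0228] z [0.1466 0.1706]
tip -1 143 x [0.084  0.1024 0.1114] y [-0.0273 -0.0222 -0.0136] z [0.1439 0.172 ]
icing 139 bbox [ 0.0754 -0.0275] [0.1183 0.0187] circ ((92.35842895507812, -3.3595104217529297), 27.8154296875) z 0.1705
top 30 [ 0.5721 -0.0876  0.1652] [ 0.6003 -0.0413  0.1767] [ 0.5893 -0.0632  0.1697]
top 16 [ 0.5804 -0.0833  0.1653] [ 0.5972 -0.0413  0.1767] [ 0.5892 -0.0576  0.1696]
scene 189 [ 0.5424 -0.0995  0.165 ] [ 0.6114 -0.0412  0.1762] [ 0.5899 -0.0679  0.1696]
scene 18 [ 0.5475 -0.0744  0.1651] [ 0.6043 -0.0412  0.1758] [ 0.5924 -0.0539  0.17  ]
```

>>> send_path([
  [0, 0, 0, 0, 0, 0, 0.53],
  [0, 0, 0, 0, 0, 0, 0.53],
  [0, 0, 0, 0, 0, 0, 0.53],
  [0, 0, 0, 0, 0, 0, 0.53],
])

```text
time_s: 11.02
eef_pos: [0.4975, -0.0871, 0.1066]
eef_rot: [0.0, -0.118, 0.993, -0.0]
wrist_force: [-0.1, -0.5, -1.1]
opening: 0.535
grasp_force: 30.0
```

```bash
python3 loc2.py .237 .1715 s7
```

```text
eef [ 0.4975 -0.0872  0.1065] underside 0.1465 open 0.5388606677839511 30.03903865814209 [ 0.3  0.  -0.2]
tip 1 51 x [0.0835 0.1068 0.1118] y [0.0124 0.0185 0.023 ] z [0.1469 0.1707]
tip -1 136 x [0.0824 0.1016 0.1128] y [-0.0262 -0.022  -0.013 ] z [0.1451 0.1722]
icing 143 bbox [ 0.076  -0.0263] [0.1172 0.0218] circ ((97.06433868408203, -1.5897523164749146), 27.284423828125) z 0.1707
```

View pics/s7.png

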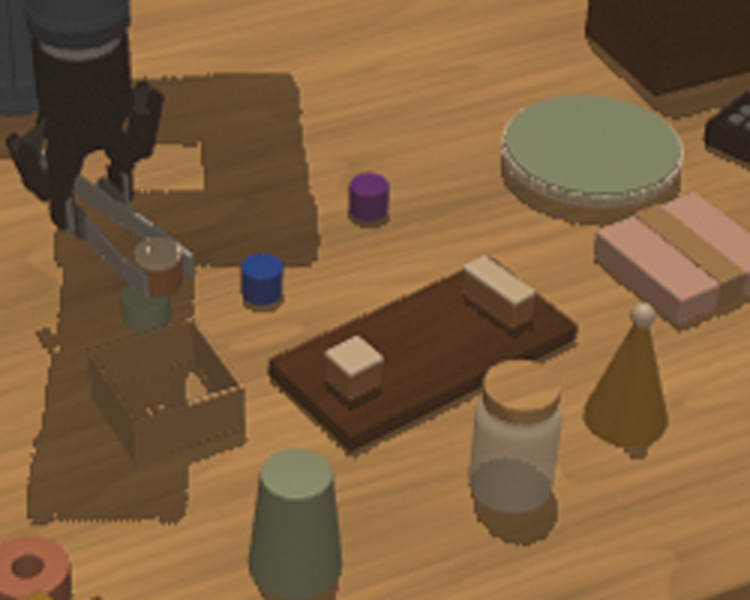

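The round cake sits upright between the tips at crop (158,265), above the box at (165,385). The other cakes and everything else are where they were. I'm handing it in.

```bash
python3 -c "
from bench import workorder
print(workorder.hand_in())"
```

```text
the job is handed in; nothing more can be done
None
```

I handed the job in at about 11 s on the robot's clock, with the round cake upright in the tongs over the middle of the box, its underside about 90 mm above the rim; in the last camera view nothing else on the counter had moved.

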